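Sort the assayed pieces at the gold-testing counter

TASK

The pieces have come out of the analyser: lay both gold ones flat in the red tray and both silver ones flat in the blue tray, side by side on the tray's floor, and put the white reference-sample holder back on its orange dock, the right way up with its two lugs fully down in the two notches. Set everything down gently rather than dropping it, and leave the loupe and the ring box where they stand.

Things in the scene. Friction and masses are not known exactly. Their poses are not given: they have to be found in the camera images.
- gold_bar_mid (a point): gold (yellow)-coloured cast bar, 50 mm long (its x), 24 mm wide (y), 12 mm high, lying flat; the upper 3 mm are stepped in by 2 mm all round. The point is its centre, 6 mm above its underside. About 250 g, loose
- silver_bar_mid (a point): silver (pale grey)-coloured cast bar, 50 mm long (its x), 24 mm wide (y), 12 mm high, lying flat; the upper 3 mm are stepped in by 2 mm all round. The point is its centre, 6 mm above its underside. About 140 g, loose
- gold_bangle_mid (a point): gold (yellow)-coloured plain bangle (closed round ring) lying flat: outer diameter 68 mm, inner 52 mm, so its band is 8 mm thick, 14 mm high. The point is the middle of the ring (in the empty centre), 7 mm above its underside. About 60 g, loose; it can be pinched across the band, one finger inside the ring. Its yaw has no meaning
- silver_bangle_mid (a point): silver (pale grey)-coloured plain bangle (closed round ring) lying flat: outer diameter 68 mm, inner 52 mm, so its band is 8 mm thick, 14 mm high. The point is the middle of the ring (in the empty centre), 7 mm above its underside. About 60 g, loose; it can be pinched across the band, one finger inside the ring. Its yaw has no meaning
- holder_grip (a point): white sample holder, loose, 150 g: slab 90 (x) by 56 (y) by 10 mm; black grip block on top, 50 (x) by 22 (y), 22 mm high; two lugs below at x = +-32 mm, 10 (x) by 24 (y), 8 mm long, on which it stands (40 mm high in all, slab top at 18). Copper disc at each end. Point: centre of the grip block, 29 mm above the lugs' feet, 11 above the slab; x along the slab; a half turn makes no difference
- red_tray: red open tray fixed to the bench: 130 mm (x) by 190 mm (y) outside, walls 5 mm thick and 20 mm high, floor 5 mm thick (inside 120 by 180 mm). Origin: centre of its underside, on the bench. It has room for a bar and a bangle side by side along y
- blue_tray: blue open tray fixed to the bench: 130 mm (x) by 190 mm (y) outside, walls 5 mm thick and 20 mm high, floor 5 mm thick (inside 120 by 180 mm). Origin: centre of its underside, on the bench. It has room for a bar and a bangle side by side along y
- dock: orange dock block, fixed: 100 (x) by 66 (y), 24 mm high; in its top two notches at x = +-32 mm, 16 (x) by 30 (y), 11 mm deep, chamfered 3 mm: 3 mm of play round each lug. Holder seated: slab on the dock's top, grip block centre 45 mm above the bench; either way round fits. Origin: centre of its underside, on the bench
- loupe: small black loupe standing on the bench among the pieces, 26 mm in diameter, 26 mm high, loose; to be left alone. Origin: centre of its underside
- ring_box: small dark-blue ring box, 26 by 26 mm, 22 mm high, loose; to be left alone. Origin: centre of its underside

How it is judged:
By the outcome, as a careful person would: the job done as asked, in the order asked, and still so for the second after the job is handed in, with the robot touching nothing.
It also fails if it takes over 152 s, if anything falls off the work surface, if the arm or the gripper's body presses on something with over 40 N, if the wrist force passes 120 N, or if a joint passes its speed limit or range.

ROBOT

A 7-joint arm with a two-finger parallel gripper is mounted at the origin on the work surface. World frame = base frame: x ahead of the robot, y to its left, z up, the work surface at z = 0. Lengths are in m, angles in rad, forces in N, time in s.
With the tool pointing down it reaches from about 0.425 to 0.95 m from the base axis. Payload 16.7 kg.
Tool frame: the origin (TCP) lies midway between the tips of the shut fingers; the grasp point (between the pads) lies 19 mm behind it; z points along the fingers, y is the line along which they close (so a half turn about z gives the same grasp; the last joint's range is limited). The gripper opens to 94 mm and grips with 3 to 60 N. Pads are 16 mm wide; open, the fingers measure 119 mm over their backs; the gripper's body (75 mm by 177 mm) begins 78 mm behind the grasp point.
Start: joints at [-0.149, 0.426, 0.074, 1.606, -0.034, 1.111, -0.067], TCP at [0.675, -0, 0.205] pointing down, gripper open.
Joint ranges: [-2.85, 2.85], [-0.5, 2.14], [-1.23, 1.37], [0.21, 2.46], [-1.02, 4.16], [0.16, 2.05], [-2.73, 2.73]. Speed limits (rad/s): [1.89, 1.89, 2.39, 2.39, 3.01, 3.01, 3.01].

INTERFACE

Orientations are given as a unit quaternion [w, x, y, z].
In Python, from plant import * gives the robot as it stands. The module is installed in compiled form; this text tells all that it offers.
- The arm moves only by the tool apply_moves, never from a script. Its argument "commands" is a list that holds one entry, the list of rows, each a list of 6 numbers: the shift along the tool's x, y, z in units of 30 mm (1.0 is 30 mm), then the turn, a rotation vector about the tool's x, y, z in units of 0.08 rad (1.0 is 0.08 rad). A call has 1 to 12 rows; each row shifts and turns the commanded pose from where the row before left it, along the tool's axes as they then stand; what a row does not reach is not made up. A row lasts 1/12 s, in which the tool goes at most 41.7 mm and 7.16 degrees, less where a joint would pass 70% of its speed; a pose out of reach is approached as far as the arm can. A call with a number of a shift or a turn outside -1 to 1 is refused whole. A call with a gripper value outside its range is refused whole. "gripper" is the gripper's target within -1 to 1 (shut at 1, half-way at 0, fully open at -1), set as the call begins (left out, the last holds). The fingers move at their own pace and stop on an object; "grip_force" is the grip in N (left out, the last holds). Time passes only in rows, so rows that do not move let the fingers close. It gives the time, the measured TCP pose, the force, the opening and the grip force at its end, in the units of the state.
- read_state(): the state, without advancing time (a new reading comes with each control period).
- snapshot(name): name is "scene" or "side" or "wrist"; returns (picture, depth): 384x512x3 uint8, blue, green, red; 384x512 float32, m along the optical axis (not along the pixel's ray), 0 where there is no reading.
- camera_model(name): a dict with "K" (3x3 intrinsics, pixels), "k1" (the pictures are not rectified: a ray, as slopes to the right and down, at radius r is drawn at 1 + k1 r^2 times it, then the intrinsics apply), "R" (3x3) and "t" (3): a world point X has camera coordinates R X + t. Camera axes: x right, y down, z forward; pixel columns grow to the right and rows downward; lengths in m; the calibration is good to about 2 mm. A picture is of the moment at which its call begins: read the wrist's pose just before it. camera_model takes no time and is no camera call; for the wrist camera it gives the pose at the moment of the call.
- sign_off(): hands the job in; it is judged then, once.
The state is a dict: "t": time; "qpos": joint angles; "qd": joint speeds; "effort": joint torques, N m; "eef_pos": TCP position; "eef_rot": TCP orientation; "force": force on the tool from outside, world axes, zero at the start; "wrist_torque": the same for the moment, N m; "gripper_width": finger opening in m; "grasp_force": force on a finger pad.
Only numpy, scipy, OpenCV 4.12 (cv2) and the standard library are available. Lean on these libraries where they do the work, as an engineer would, in place of code of your own. Each camera call takes 0.05 s, during which the arm holds its last target. There are 200 camera calls.

## Working session

There is one attempt and no reset: what is moved stays moved. The work goes in short steps, Python scripts to look and compute and a tool call to move; the robot and the scene stay as the last step left them, time stands still between calls to the robot, and variables do not carry over. Pictures are saved under pics/ and viewed, at most 14 in all, crops included, and the job is handed in when it is done.

Besides the shell and the picture viewer there is one more tool, called after "Emit:" by a JSON object that holds its "api" and its "payload". apply_moves: Moves the arm, as the interface text tells. Shifts and turns lie within -1 to 1; 1 stands for 30 mm of shift or 0.08 rad of turn. Its arguments: {"type":"object","properties":{"commands":{"type":"array"},"gripper":{"type":"number"},"grip_force":{"type":"number"}},"required":["commands"]}

```bash
mkdir -p pics; cat > h.py <<'E'
from plant import *
import numpy as np, cv2
from scipy.spatial.transform import Rotation as Rn
def undist(cm,uv):
    uv=np.atleast_2d(np.array(uv,float)); K=np.array(cm["K"])
    d=np.array([cm["k1"],0,0,0,0.])
    return cv2.undistortPoints(uv.reshape(-1,1,2),K,d).reshape(-1,2)
def ray(cm,uv,z):
    n=undist(cm,uv); R=np.array(cm["R"]);t=np.array(cm["t"])
    c=-R.T@t; d=np.c_[n,np.ones(len(n))]@R
    return c+d*((z-c[2])/d[:,2])[:,None]
def cloud(cm,depth):
    h,w=depth.shape; v,u=np.mgrid[:h,:w]
    n=undist(cm,np.c_[u.ravel(),v.ravel()]); z=depth.ravel()[:,None]
    return ((np.c_[n,np.ones(len(n))]*z-np.array(cm["t"]))@np.array(cm["R"])).reshape(h,w,3)
E
python3 - <<'E'
from h import *
for n in("scene","side","wrist"):
    cm=camera_model(n); p,d=snapshot(n); cv2.imwrite(f"pics/{n}0.png",p); np.savez(f"{n}0.npz",p=p,d=d,**cm)
    print(n,np.round(cm["K"],1).tolist(),cm["k1"],np.round(-np.array(cm["R"]).T@cm["t"],3),np.round(cm["R"],2).tolist())
s=read_state();print(s)
a=[cv2.imread(f"pics/{n}0.png") for n in("scene","wrist")]
E
```

```text
scene [[392.9, 0.0, 260.9], [0.0, 392.9, 194.2], [0.0, 0.0, 1.0]] -0.011909711723756376 [ 0.96  -0.509  0.852] [[0.77, 0.64, 0.01], [0.51, -0.6, -0.62], [-0.39, 0.48, -0.78]]
side [[366.5, 0.0, 255.9], [0.0, 366.5, 187.2], [0.0, 0.0, 1.0]] 0.028399863456158633 [0.427 0.677 0.637] [[-0.98, -0.2, 0.01], [-0.14, 0.62, -0.77], [0.15, -0.76, -0.63]]
wrist [[344.8, 0.0, 254.9], [0.0, 344.8, 189.8], [0.0, 0.0, 1.0]] -0.09576802191583653 [0.673 0.083 0.385] [[1.0, -0.0, 0.0], [-0.0, -0.96, 0.28], [0.0, -0.28, -0.96]]
{'t': 0.15, 'qpos': array([-0.14949565,  0.42655683,  0.0738722 ,  1.60641817, -0.03411414,
        1.11081369, -0.06712016]), 'qd': array([ 1.16455205e-03, -1.32632622e-03, -7.12313371e-05, -8.07268860e-04,
       -7.30426499e-04, -1.85786712e-03,  5.73503002e-04]), 'effort': array([ 3.71428541e-03, -9.36296225e+01,  3.66915867e+00, -4.54431260e+01,
       -4.87569754e-02,  1.79132586e-02,  2.30669798e-05]), 'eef_pos': array([ 6.74677775e-01, -3.02238643e-05,  2.04976440e-01]), 'eef_rot': array([-3.12788799e-04,  7.07133603e-01,  7.07079804e-01, -3.48561796e-04]), 'force': array([ 0.23052306,  0.39274796, -0.67040209]), 'wrist_torque': array([-0.02901393,  0.02578222,  0.0037692 ]), 'grasp_force': 0.0, 'gripper_width': 0.09415950747259143}
```

View pics/scene0.png

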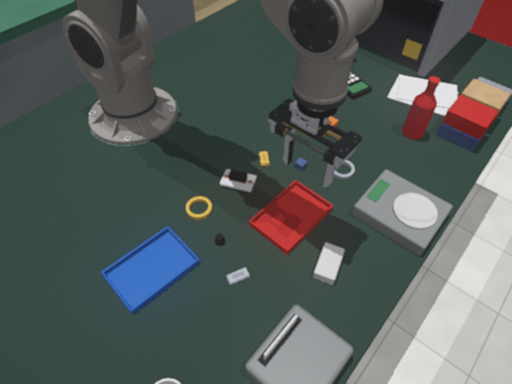

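View pics/side0.png

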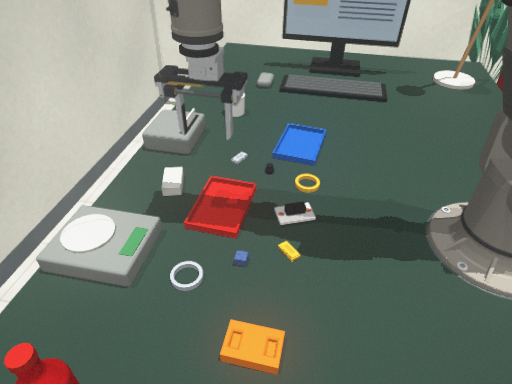

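View pics/wrist0.png

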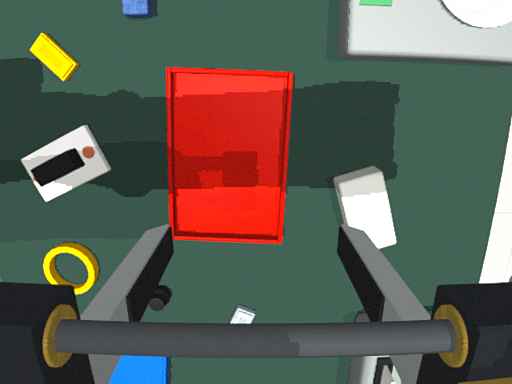

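The scene view shows the blue tray at (150,268), the gold bangle at (199,208), the holder at (238,180), the gold bar at (264,158), the red tray at (292,215) and the silver bar at (238,276). The silver bangle is at (344,169), partly hidden by a finger. In the side view everything is visible: dock (253,345), silver bangle (187,276), gold bar (289,250), ring box (241,258), holder (295,213), gold bangle (307,183), silver bar (239,158), loupe (269,169). The wrist view covers the red tray and most of the pieces on its left.

```bash
cat > m.py <<'E'
from h import *
def blobs(n,p,d,cm,amin=25):
    P=cloud(cm,d); hsv=cv2.cvtColor(p,cv2.COLOR_BGR2HSV); H,S,V=cv2.split(hsv)
    reg=(P[...,0]>.3)&(P[...,0]<1.0)&(abs(P[...,1])<.48)&(P[...,2]>0.0)&(P[...,2]<.06)&(d>0)
    ms=dict(gold=(H>22)&(H<34)&(S>140)&(V>60),orange=(H>8)&(H<=21)&(S>150)&(V>60),red=((H<6)|(H>174))&(S>150)&(V>60),
      blue=(H>95)&(H<125)&(S>110)&(V>50),pale=(S<50)&(V>120),black=(S<90)&(V<45)&(P[...,2]>.012))
    for k,m in ms.items():
        m=(m&reg).astype(np.uint8)
        N,L,st,_=cv2.connectedComponentsWithStats(m)
        for i in range(1,N):
            if st[i,4]<amin: continue
            c,_=cv2.findContours((L==i).astype(np.uint8),cv2.RETR_EXTERNAL,cv2.CHAIN_APPROX_NONE)
            q=P[L==i]; zt=np.percentile(q[:,2],90)
            t=q[q[:,2]>zt-.004]
            r=cv2.minAreaRect((t[:,:2]*1000).astype(np.float32))
            print(n,k,"area",st[i,4],"bbox",st[i,:4].tolist(),"ztop %.3f"%zt,"rect c",np.round(r[0],0),"size",np.round(r[1],0),"ang %.0f"%r[2],"mean",np.round(t.mean(0)*1000))
if __name__=="__main__":
    for n in("scene","side","wrist"):
        f=np.load(n+"0.npz"); blobs(n,f["p"],f["d"],dict(K=f["K"],k1=float(f["k1"]),R=f["R"],t=f["t"]))
E
python3 m.py
```

```text
scene orange area 59 bbox [329, 117, 9, 10] ztop 0.025 rect c [531. 372.] size [24. 35.] ang 16 mean [531. 375.  24.]
scene red area 3161 bbox [249, 181, 84, 73] ztop 0.017 rect c [646.   6.] size [193. 130.] ang 88 mean [648.   0.  18.]
scene blue area 4296 bbox [101, 226, 100, 89] ztop 0.017 rect c [ 485. -332.] size [191. 134.] ang 82 mean [ 487. -337.   18.]
scene pale area 103 bbox [334, 161, 20, 17] ztop 0.015 rect c [671. 231.] size [66. 41.] ang 87 mean [675. 231.  13.]
scene pale area 3675 bbox [355, 170, 97, 78] ztop 0.051 rect c [861. 198.] size [188. 154.] ang 0 mean [891. 196.  50.]
scene pale area 290 bbox [220, 174, 36, 17] ztop 0.019 rect c [462.   1.] size [90. 58.] ang 24 mean [471.  -6.  18.]
scene pale area 724 bbox [314, 243, 30, 38] ztop 0.031 rect c [801. -53.] size [49. 90.] ang 17 mean [802. -54.  29.]
scene pale area 214 bbox [226, 267, 24, 17] ztop 0.013 rect c [ 655. -214.] size [49. 24.] ang 67 mean [ 655. -215.   11.]
scene pale area 2701 bbox [246, 306, 107, 78] ztop 0.060 rect c [ 881. -281.] size [144. 165.] ang 0 mean [ 881. -273.   59.]
scene black 
[... 3480 characters left out ...]
ox [21, 125, 90, 77] ztop 0.019 rect c [459.   6.] size [91. 56.] ang 25 mean [463.   7.  18.]
wrist pale area 3240 bbox [334, 167, 63, 82] ztop 0.031 rect c [799. -48.] size [50. 90.] ang 17 mean [798. -40.  30.]
wrist pale area 280 bbox [230, 305, 25, 18] ztop 0.013 rect c [ 657. -199.] size [24. 22.] ang 64 mean [ 657. -195.   12.]
wrist pale area 219 bbox [360, 356, 15, 28] ztop 0.060 rect c [ 812. -241.] size [13. 44.] ang 0 mean [ 809. -241.   58.]
wrist black area 910 bbox [32, 149, 52, 37] ztop 0.041 rect c [460.   6.] size [49. 20.] ang 24 mean [461.   6.  40.]
wrist black area 152 bbox [150, 289, 20, 17] ztop 0.024 rect c [ 555. -162.] size [ 8. 19.] ang 60 mean [ 556. -161.   23.]
```

```bash
cat > g.py <<'E'
# usage: g.py x y z yawdeg  -> turn first (tool z), then shift, in move units; also state
from h import *; import sys
s=read_state(); R=Rn.from_quat(np.roll(s["eef_rot"],-1)).as_matrix()
yaw=np.degrees(np.arctan2(R[1,1],R[0,1])); p=s["eef_pos"]
print("t %.2f"%s["t"],"p",np.round(p*1000,1),"yaw %.1f"%yaw,"tilt",np.round(R[:2,2],4),"w %.1f"%(s["gripper_width"]*1e3),"gf %.1f"%s["grasp_force"],"F",np.round(s["force"],1),"q7 %.2f"%s["qpos"][6])
if len(sys.argv)>4:
    x,y,z,w=map(float,sys.argv[1:5]); dy=(w-yaw+180)%360-180
    if len(sys.argv)<6: dy=(dy+90)%180-90
    ps=np.radians(yaw+dy); d=np.array([x,y])/1000-p[:2]
    print("turn z units %.2f"%(-np.radians(dy)/.08),"shift x %.2f y %.2f z %.2f"%((-np.sin(ps)*d[0]+np.cos(ps)*d[1])/.03,(np.cos(ps)*d[0]+np.sin(ps)*d[1])/.03,(p[2]-z/1000)/.03))
E
python3 g.py 457 122 100 46; python3 g.py 457 122 100 0
```

```text
t 0.15 p [674.7  -0.  205. ] yaw -0.0 tilt [-0.0009 -0.0001] w 94.2 gf 0.0 F [ 0.2  0.4 -0.7] q7 -0.07
turn z units -10.04 shift x 8.05 y -2.11 z 3.50
t 0.15 p [674.7  -0.  205. ] yaw -0.0 tilt [-0.0009 -0.0001] w 94.2 gf 0.0 F [ 0.2  0.4 -0.7] q7 -0.07
turn z units -0.00 shift x 4.07 y -7.26 z 3.50
```

Emit:
{"api": "apply_moves", "payload": {"commands": [[[0.3, -0.5, 0.1, 0, 0, 0], [0.45, -0.8, 0.2, 0, 0, 0], [0.45, -0.8, 0.2, 0, 0, 0], [0.45, -0.8, 0.2, 0, 0, 0], [0.45, -0.8, 0.2, 0, 0, 0], [0.45, -0.8, 0.2, 0, 0, 0], [0.45, -0.8, 0.2, 0, 0, 0], [0.45, -0.8, 0.2, 0, 0, 0], [0.4, -0.75, 0.2, 0, 0, 0], [0.2, -0.4, 0.1, 0, 0, 0]]], "gripper": -0.1}}

```text
t: 0.98
eef_pos: [0.4549, 0.1225, 0.1508]
eef_rot: [-0.0, 0.707, 0.708, -0.001]
force: [1.0, -0.6, 0.9]
gripper_width: 0.0518
grasp_force: 0.0
```

Emit:
{"api": "apply_moves", "payload": {"commands": [[[0, 0, 0.15, 0, 0, -1], [0, 0, 0.15, 0, 0, -1], [0, 0, 0.15, 0, 0, -1], [0, 0, 0.15, 0, 0, -1], [0, 0, 0.15, 0, 0, -1], [0, 0, 0.15, 0, 0, -1], [0, 0, 0.15, 0, 0, -1], [0, 0, 0.15, 0, 0, -1], [0, 0, 0.15, 0, 0, -1], [0, 0, 0.15, 0, 0, -1], [0, 0, 0, 0, 0, 0], [0, 0, 0, 0, 0, 0]]]}}

```text
t: 1.98
eef_pos: [0.4576, 0.1212, 0.1064]
eef_rot: [-0.0, 0.377, 0.926, -0.0]
force: [0.2, 0.3, -0.4]
gripper_width: 0.0516
grasp_force: 0.0
```

```bash
cat > w.py <<'E'
from m import *; import sys
cm=camera_model("wrist"); p,d=snapshot("wrist"); cv2.imwrite(f"pics/{sys.argv[1]}.png",p); blobs("w",p,d,cm,150)
E
python3 w.py a1; python3 g.py 457 122 4 46
```

```text
w gold area 2979 bbox [448, 0, 64, 94] ztop 0.025 rect c [493. 345.] size [41. 88.] ang 88 mean [487. 338.  25.]
w gold area 1614 bbox [240, 161, 29, 58] ztop 0.013 rect c [456. 122.] size [23. 50.] ang 46 mean [455. 123.  12.]
w orange area 1796 bbox [428, 0, 84, 95] ztop 0.022 rect c [492. 325.] size [ 3. 92.] ang 89 mean [490. 325.  21.]
w red area 236 bbox [292, 306, 27, 17] ztop 0.019 rect c [581.  75.] size [11.  6.] ang 67 mean [581.  76.  19.]
w red area 2847 bbox [205, 357, 133, 27] ztop 0.016 rect c [579. -17.] size [66.  6.] ang 88 mean [578. -15.  18.]
w blue area 1138 bbox [352, 210, 46, 45] ztop 0.023 rect c [554. 171.] size [26. 25.] ang 1 mean [553. 171.  22.]
w pale area 2084 bbox [453, 219, 59, 71] ztop 0.015 rect c [652. 230.] size [53. 69.] ang 61 mean [647. 229.  14.]
w pale area 1630 bbox [109, 236, 66, 50] ztop 0.019 rect c [436.  -0.] size [45. 50.] ang 25 mean [429.   6.  19.]
w pale area 687 bbox [192, 265, 29, 58] ztop 0.019 rect c [494.  22.] size [14. 56.] ang 26 mean [492.  26.  18.]
w pale area 340 bbox [467, 350, 21, 34] ztop 0.025 rect c [759. 147.] size [19.  4.] ang 90 mean [759. 146.  24.]
w black area 233 bbox [133, 267, 28, 18] ztop 0.037 rect c [441.  10.] size [20.  2.] ang 27 mean [442.  10.  36.]
t 2.03 p [457.8 121.3 106.6] yaw 45.6 tilt [0. 0.] w 51.8 gf 0.0 F [-0.2  0.3 -0. ] q7 0.36
turn z units -0.08 shift x 0.03 y -0.00 z 3.42
```

View pics/a1.png

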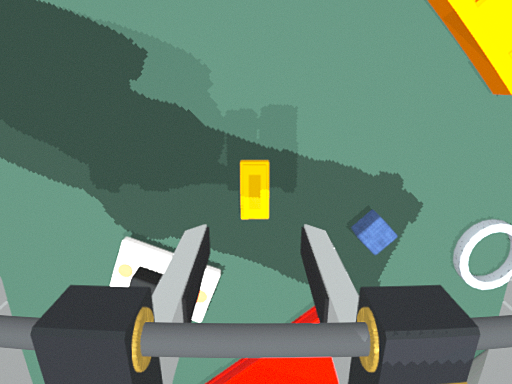

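The bar at (255,190) is centred and aligned between the fingers. Descend, grip and lift.

Emit:
{"api": "apply_moves", "payload": {"commands": [[[0, 0, 0.5, 0, 0, 0], [0, 0, 0.7, 0, 0, 0], [0, 0, 0.7, 0, 0, 0], [0, 0, 0.6, 0, 0, 0], [0, 0, 0.4, 0, 0, 0], [0, 0, 0.3, 0, 0, 0], [0, 0, 0.15, 0, 0, 0], [0, 0, 0.05, 0, 0, 0], [0, 0, 0, 0, 0, 0]]]}}

```text
t: 2.78
eef_pos: [0.4577, 0.1216, 0.0047]
eef_rot: [0.0, 0.376, 0.927, 0.0]
force: [-0.1, -0.3, -1.0]
gripper_width: 0.0512
grasp_force: 0.0
```

Emit:
{"api": "apply_moves", "payload": {"commands": [[[0, 0, 0, 0, 0, 0], [0, 0, 0, 0, 0, 0], [0, 0, 0, 0, 0, 0], [0, 0, 0, 0, 0, 0], [0, 0, 0, 0, 0, 0], [0, 0, 0, 0, 0, 0], [0, 0, 0, 0, 0, 0]]], "gripper": 1, "grip_force": 25}}

```text
t: 3.37
eef_pos: [0.4576, 0.1215, 0.0047]
eef_rot: [0.0, 0.376, 0.927, 0.0]
force: [-1.1, -0.2, 5.8]
gripper_width: 0.0234
grasp_force: 25.0
```

Emit:
{"api": "apply_moves", "payload": {"commands": [[[0, 0, -0.2, 0, 0, 0], [0, 0, -0.4, 0, 0, 0], [0, 0, -0.6, 0, 0, 0], [0, 0, -0.6, 0, 0, 0], [0, 0, -0.4, 0, 0, 0], [0, 0, -0.2, 0, 0, 0]]]}}

```text
t: 3.87
eef_pos: [0.458, 0.1217, 0.0782]
eef_rot: [0.001, 0.376, 0.927, 0.001]
force: [0.9, -1.0, -2.4]
gripper_width: 0.0229
grasp_force: 25.0
```

```bash
python3 g.py 645 59 60 -3;
```

```text
t 3.87 p [458.  121.7  78.2] yaw 45.8 tilt [0.0017 0.0007] w 22.9 gf 25.0 F [ 0.9 -1.  -2.4] q7 0.35
turn z units 10.65 shift x -1.76 y 6.33 z 0.61
```

Emit:
{"api": "apply_moves", "payload": {"commands": [[[0, 0, 0, 0, 0, 0.65], [0, 0, 0, 0, 0, 1], [0, 0, 0, 0, 0, 1], [0, 0, 0, 0, 0, 1], [0, 0, 0, 0, 0, 1], [0, 0, 0, 0, 0, 1], [0, 0, 0, 0, 0, 1], [0, 0, 0, 0, 0, 1], [0, 0, 0, 0, 0, 1], [0, 0, 0, 0, 0, 1], [0, 0, 0, 0, 0, 1]]]}}

```text
t: 4.78
eef_pos: [0.4571, 0.1214, 0.0762]
eef_rot: [-0.0, 0.727, 0.687, -0.0]
force: [0.8, -0.5, -2.3]
gripper_width: 0.0236
grasp_force: 25.0
```

Emit:
{"api": "apply_moves", "payload": {"commands": [[[-0.1, 0.33, 0, 0, 0, 0], [-0.2, 0.7, 0, 0, 0, 0], [-0.2, 0.8, 0, 0, 0, 0], [-0.25, 0.8, 0, 0, 0, 0], [-0.25, 0.8, 0, 0, 0, 0], [-0.25, 0.8, 0, 0, 0, 0], [-0.2, 0.8, 0, 0, 0, 0], [-0.2, 0.7, 0, 0, 0, 0], [-0.1, 0.4, 0, 0, 0, 0], [0, 0.2, 0, 0, 0, 0], [0, 0, 0, 0, 0, 0]]]}}

```text
t: 5.7
eef_pos: [0.6452, 0.0586, 0.0758]
eef_rot: [-0.0, 0.725, 0.689, -0.0]
force: [-0.7, -0.3, -2.3]
gripper_width: 0.0234
grasp_force: 25.0
```

```bash
python3 g.py 645 59 10 -3; python3 w.py a2
```

```text
t 5.70 p [645.2  58.6  75.8] yaw -2.9 tilt [-0.0004 -0.0002] w 23.4 gf 25.0 F [-0.7 -0.3 -2.3] q7 -0.20
turn z units 0.01 shift x 0.01 y -0.01 z 2.19
w gold area 293 bbox [31, 372, 46, 12] ztop 0.015 rect c [ 442. -105.] size [47. 16.] ang 4 mean [ 442. -103.   14.]
w orange area 160 bbox [57, 256, 15, 14] ztop 0.020 rect c [490.  19.] size [12. 12.] ang 32 mean [490.  20.  19.]
w red area 17648 bbox [163, 142, 187, 145] ztop 0.020 rect c [645.  48.] size [113. 130.] ang 87 mean [646.  71.  20.]
w red area 2135 bbox [227, 269, 57, 54] ztop 0.006 rect c [639. -25.] size [53. 48.] ang 88 mean [640. -31.   5.]
w red area 630 bbox [217, 358, 76, 9] ztop 0.021 rect c [636. -82.] size [ 7. 65.] ang 86 mean [637. -82.  19.]
w blue area 1921 bbox [89, 32, 51, 44] ztop 0.023 rect c [555. 171.] size [26. 27.] ang 89 mean [556. 171.  22.]
w pale area 6859 bbox [435, 0, 77, 124] ztop 0.046 rect c [785. 153.] size [52. 74.] ang 2 mean [782. 146.  45.]
w pale area 3728 bbox [0, 226, 98, 91] ztop 0.019 rect c [460.   6.] size [89. 57.] ang 25 mean [472.  13.  18.]
w pale area 3813 bbox [400, 258, 79, 62] ztop 0.031 rect c [791. -27.] size [50. 46.] ang 17 mean [791. -21.  30.]
w pale area 865 bbox [419, 350, 65, 24] ztop 0.031 rect c [808. -80.] size [50. 24.] ang 13 mean [803. -83.  31.]
w black area 774 bbox [3, 260, 57, 34] ztop 0.040 rect c [469.  18.] size [18. 37.] ang 78 mean [474.  18.  39.]
```

Emit:
{"api": "apply_moves", "payload": {"commands": [[[0, 0, 0.4, 0, 0, 0], [0, 0, 0.5, 0, 0, 0], [0, 0, 0.5, 0, 0, 0], [0, 0, 0.3, 0, 0, 0], [0, 0, 0.2, 0, 0, 0], [0, 0, 0.1, 0, 0, 0], [0, 0, 0.08, 0, 0, 0], [0, 0, 0.04, 0, 0, 0], [0, 0, 0.04, 0, 0, 0], [0, 0, 0, 0, 0, 0]]]}}

```text
t: 6.58
eef_pos: [0.6445, 0.0592, 0.0119]
eef_rot: [0.0, 0.725, 0.688, 0.0]
force: [-0.3, -0.3, -2.6]
gripper_width: 0.0232
grasp_force: 25.0
```

```bash
python3 g.py 645 59 10 -3; python3 g.py 441 -98 10 90
```

```text
t 6.58 p [644.5  59.2  11.9] yaw -3.0 tilt [0.0004 0.0001] w 23.2 gf 25.0 F [-0.3 -0.3 -2.6] q7 -0.20
turn z units 0.00 shift x -0.01 y 0.02 z 0.06
t 6.58 p [644.5  59.2  11.9] yaw -3.0 tilt [0.0004 0.0001] w 23.2 gf 25.0 F [-0.3 -0.3 -2.6] q7 -0.20
turn z units 18.98 shift x -6.78 y 5.24 z 0.06
```

Emit:
{"api": "apply_moves", "payload": {"commands": [[[0, 0, 0.03, 0, 0, 0], [0, 0, 0.03, 0, 0, 0], [0, 0, 0.02, 0, 0, 0], [0, 0, 0, 0, 0, 0]]]}}

```text
t: 6.92
eef_pos: [0.6446, 0.0592, 0.0098]
eef_rot: [0.0, 0.725, 0.688, 0.0]
force: [-1.5, -0.0, 5.5]
gripper_width: 0.0234
grasp_force: 25.0
```

```bash
python3 g.py
```

```text
t 6.92 p [644.6  59.2   9.8] yaw -3.0 tilt [0.0004 0.0002] w 23.4 gf 25.0 F [-1.5 -0.   5.5] q7 -0.20
```

Emit:
{"api": "apply_moves", "payload": {"commands": [[[0, 0, 0, 0, 0, 0], [0, 0, 0, 0, 0, 0], [0, 0, 0, 0, 0, 0], [0, 0, -0.3, 0, 0, 0], [0, 0, -0.7, 0, 0, 0], [0, 0, -0.8, 0, 0, 0], [0, 0, -0.8, 0, 0, 0], [0, 0, -0.4, 0, 0, 0]]], "gripper": 0.3}}

```text
t: 7.58
eef_pos: [0.6456, 0.0592, 0.1027]
eef_rot: [0.001, 0.725, 0.688, 0.001]
force: [0.6, -0.3, 0.9]
gripper_width: 0.0327
grasp_force: 0.0
```

Emit:
{"api": "apply_moves", "payload": {"commands": [[[-0.3, -0.25, 0, 0, 0, 0], [-0.7, -0.5, 0, 0, 0, 0], [-0.7, -0.6, 0, 0, 0, 0], [-0.7, -0.6, 0, 0, 0, 0], [-0.7, -0.6, 0, 0, 0, 0], [-0.7, -0.6, 0, 0, 0, 0], [-0.7, -0.6, 0, 0, 0, 0], [-0.7, -0.6, 0, 0, 0, 0], [-0.7, -0.6, 0, 0, 0, 0], [-0.4, -0.3, 0, 0, 0, 0], [-0.23, -0.2, 0, 0, 0, 0], [0, 0, 0, 0, 0, 0]]]}}

```text
t: 8.58
eef_pos: [0.4693, -0.1293, 0.099]
eef_rot: [-0.0, 0.726, 0.688, -0.0]
force: [0.4, 0.1, -0.6]
gripper_width: 0.0331
grasp_force: 0.0
```

```bash
python3 w.py a3; python3 g.py 471 -128 5 -3
```

```text
w gold area 1920 bbox [179, 159, 83, 80] ztop 0.015 rect c [ 440. -129.] size [65. 67.] ang 75 mean [ 441. -126.   14.]
w red area 15956 bbox [383, 0, 129, 135] ztop 0.018 rect c [626. -37.] size [ 96. 102.] ang 88 mean [596. -53.  20.]
w blue area 1378 bbox [217, 295, 79, 28] ztop 0.020 rect c [ 463. -233.] size [68. 16.] ang 4 mean [ 461. -233.   19.]
w blue area 2059 bbox [213, 358, 97, 26] ztop 0.007 rect c [ 467. -312.] size [47. 97.] ang 84 mean [ 464. -317.    6.]
w pale area 5070 bbox [157, 0, 148, 83] ztop 0.019 rect c [458.   5.] size [90. 56.] ang 24 mean [455.  -7.  19.]
w pale area 1566 bbox [434, 239, 51, 57] ztop 0.013 rect c [ 651. -210.] size [50. 24.] ang 66 mean [ 650. -209.   12.]
w black area 259 bbox [206, 7, 63, 39] ztop 0.038 rect c [463.  -5.] size [46.  1.] ang 24 mean [464.  -4.  37.]
t 8.63 p [ 470.5 -128.2   99.1] yaw -3.1 tilt [-0.0003  0.0001] w 32.9 gf 0.0 F [2.3 0.2 0.5] q7 0.13
turn z units -0.01 shift x 0.01 y 0.02 z 3.14
```

View pics/a3.png

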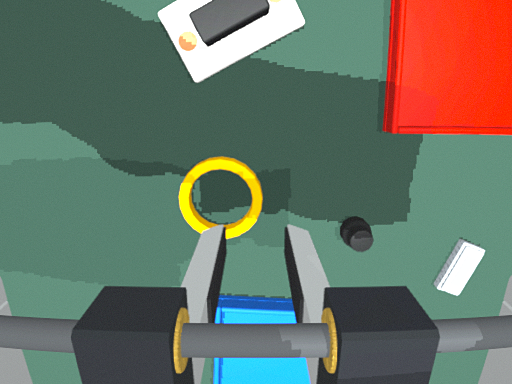

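The bangle centre is at (220,198), and its right band at column 256 lies on the gripper's midline. The loupe at (356,234) is clear. Descend and grip.

Emit:
{"api": "apply_moves", "payload": {"commands": [[[0, 0, 0.5, 0, 0, 0], [0, 0, 0.7, 0, 0, 0], [0, 0, 0.7, 0, 0, 0], [0, 0, 0.5, 0, 0, 0], [0, 0, 0.3, 0, 0, 0], [0, 0, 0.2, 0, 0, 0], [0, 0, 0.15, 0, 0, 0], [0, 0, 0.08, 0, 0, 0], [0, 0, 0, 0, 0, 0]]]}}

```text
t: 9.38
eef_pos: [0.4711, -0.1278, 0.0054]
eef_rot: [0.0, 0.725, 0.689, 0.0]
force: [-0.2, -0.7, 0.3]
gripper_width: 0.0329
grasp_force: 0.0
```

Emit:
{"api": "apply_moves", "payload": {"commands": [[[0, 0, 0, 0, 0, 0], [0, 0, 0, 0, 0, 0], [0, 0, 0, 0, 0, 0], [0, 0, 0, 0, 0, 0], [0, 0, 0, 0, 0, 0], [0, 0, 0, 0, 0, 0]]], "gripper": 1, "grip_force": 20}}

```text
t: 9.88
eef_pos: [0.4712, -0.128, 0.0057]
eef_rot: [0.0, 0.725, 0.688, 0.0]
force: [-1.0, -0.3, 5.4]
gripper_width: 0.0076
grasp_force: 19.7
```

Emit:
{"api": "apply_moves", "payload": {"commands": [[[0, 0, -0.2, 0, 0, 0], [0, 0, -0.4, 0, 0, 0], [0, 0, -0.6, 0, 0, 0], [0, 0, -0.6, 0, 0, 0], [0, 0, -0.4, 0, 0, 0], [0, 0, -0.2, 0, 0, 0], [0, 0, 0, 0, 0, 0]]]}}

```text
t: 10.47
eef_pos: [0.4716, -0.128, 0.0786]
eef_rot: [0.001, 0.725, 0.688, 0.001]
force: [-0.0, 0.2, -1.0]
gripper_width: 0.0079
grasp_force: 19.7
```

```bash
python3 g.py 670 -38 60 -3; python3 w.py a4 | grep gold
```

```text
t 10.47 p [ 471.6 -128.    78.6] yaw -3.0 tilt [ 0.0021 -0.0001] w 7.9 gf 19.7 F [-0.   0.2 -1. ] q7 0.14
turn z units 0.00 shift x 3.34 y 6.45 z 0.62
```

View pics/a4.png

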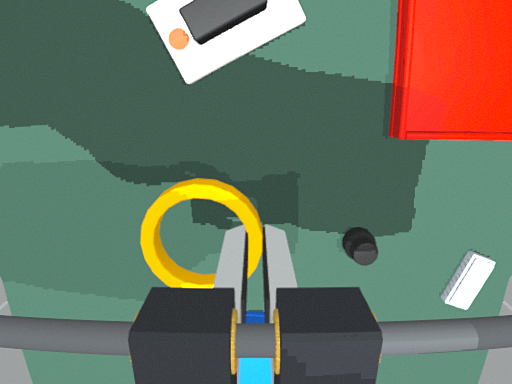

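The bangle is held level by its right band; its centre is near (203,240).

Emit:
{"api": "apply_moves", "payload": {"commands": [[[0.15, 0.35, 0, 0, 0, 0], [0.35, 0.7, 0, 0, 0, 0], [0.4, 0.8, 0, 0, 0, 0], [0.4, 0.8, 0, 0, 0, 0], [0.4, 0.8, 0, 0, 0, 0], [0.4, 0.8, 0, 0, 0, 0], [0.4, 0.8, 0, 0, 0, 0], [0.4, 0.7, 0, 0, 0, 0], [0.3, 0.5, 0, 0, 0, 0], [0.14, 0.2, 0, 0, 0, 0], [0, 0, 0, 0, 0, 0]]]}}

```text
t: 11.43
eef_pos: [0.67, -0.0363, 0.0758]
eef_rot: [-0.001, 0.725, 0.689, -0.0]
force: [-1.2, -0.2, -0.7]
gripper_width: 0.0075
grasp_force: 19.7
```

Emit:
{"api": "apply_moves", "payload": {"commands": [[[0, 0, 0.4, 0, 0, 0], [0, 0, 0.5, 0, 0, 0], [0, 0, 0.5, 0, 0, 0], [0, 0, 0.3, 0, 0, 0], [0, 0, 0.2, 0, 0, 0], [0, 0, 0.1, 0, 0, 0], [0, 0, 0.08, 0, 0, 0], [0, 0, 0.04, 0, 0, 0], [0, 0, 0, 0, 0, 0], [0, 0, 0, 0, 0, 0]]]}}

```text
t: 12.27
eef_pos: [0.6696, -0.0379, 0.0142]
eef_rot: [0.0, 0.725, 0.688, 0.0]
force: [0.3, 0.7, -0.5]
gripper_width: 0.0082
grasp_force: 19.7
```

```bash
python3 g.py 670 -38 10.7 -3
```

```text
t 12.27 p [669.6 -37.9  14.2] yaw -3.0 tilt [0.0006 0.0001] w 8.2 gf 19.7 F [ 0.3  0.7 -0.5] q7 -0.02
turn z units 0.00 shift x -0.00 y 0.01 z 0.12
```

Emit:
{"api": "apply_moves", "payload": {"commands": [[[0, 0, 0.05, 0, 0, 0], [0, 0, 0.04, 0, 0, 0], [0, 0, 0.03, 0, 0, 0], [0, 0, 0, 0, 0, 0]]]}}

```text
t: 12.6
eef_pos: [0.6696, -0.0379, 0.0107]
eef_rot: [0.0, 0.725, 0.688, 0.0]
force: [-1.7, 0.5, 7.1]
gripper_width: 0.0077
grasp_force: 19.9
```

```bash
python3 g.py; python3 g.py 654 -210 80 -25
```

```text
t 12.60 p [669.6 -37.9  10.7] yaw -3.0 tilt [0.0004 0.0001] w 7.7 gf 19.9 F [-1.7  0.5  7.1] q7 -0.02
t 12.60 p [669.6 -37.9  10.7] yaw -3.0 tilt [0.0004 0.0001] w 7.7 gf 19.9 F [-1.7  0.5  7.1] q7 -0.02
turn z units 4.80 shift x -5.42 y 1.95 z -2.31
```

Emit:
{"api": "apply_moves", "payload": {"commands": [[[0, 0, 0, 0, 0, 0], [0, 0, 0, 0, 0, 0], [0, 0, 0, 0, 0, 0], [0, 0, -0.3, 0, 0, 0], [0, 0, -0.6, 0, 0, 0], [0, 0, -0.6, 0, 0, 0.8], [0, 0, -0.6, 0, 0, 1], [0, 0, -0.4, 0, 0, 1], [0, 0, -0.2, 0, 0, 1], [0, 0, 0, 0, 0, 1], [0, 0, 0, 0, 0, 0]]], "gripper": 0.6}}

```text
t: 13.52
eef_pos: [0.6697, -0.0378, 0.0924]
eef_rot: [0.0, 0.844, 0.536, 0.001]
force: [0.3, 1.0, 0.1]
gripper_width: 0.0185
grasp_force: 0.0
```

Emit:
{"api": "apply_moves", "payload": {"commands": [[[-0.4, 0.15, 0, 0, 0, 0], [-0.7, 0.25, 0, 0, 0, 0], [-0.8, 0.3, 0, 0, 0, 0], [-0.8, 0.3, 0, 0, 0, 0], [-0.8, 0.3, 0, 0, 0, 0], [-0.8, 0.3, 0, 0, 0, 0], [-0.6, 0.2, 0, 0, 0, 0], [-0.4, 0.1, 0, 0, 0, 0], [-0.12, 0.05, 0, 0, 0, 0], [0, 0, 0, 0, 0, 0]]], "gripper": -0.05}}

```text
t: 14.35
eef_pos: [0.6532, -0.2112, 0.091]
eef_rot: [-0.0, 0.843, 0.537, -0.0]
force: [-0.4, 0.9, 0.1]
gripper_width: 0.049
grasp_force: 0.0
```

```bash
python3 w.py a5; python3 g.py 653 -210 5 -25
```

```text
w gold area 1385 bbox [84, 0, 94, 37] ztop 0.020 rect c [629. -54.] size [24. 64.] ang 62 mean [629. -55.  19.]
w red area 8638 bbox [40, 0, 209, 93] ztop 0.020 rect c [641. -51.] size [ 70. 130.] ang 87 mean [623. -71.  20.]
w red area 992 bbox [101, 0, 61, 23] ztop 0.006 rect c [630. -46.] size [16. 45.] ang 63 mean [630. -45.   5.]
w blue area 401 bbox [116, 270, 51, 23] ztop 0.019 rect c [ 540. -242.] size [ 5. 21.] ang 83 mean [ 543. -241.   19.]
w blue area 534 bbox [176, 358, 37, 26] ztop 0.006 rect c [ 526. -345.] size [52. 35.] ang 53 mean [ 520. -350.    6.]
w blue area 300 bbox [203, 358, 23, 26] ztop 0.020 rect c [ 544. -345.] size [36.  3.] ang 85 mean [ 544. -344.   19.]
w pale area 8863 bbox [433, 65, 79, 226] ztop 0.059 rect c [ 807. -263.] size [145.  32.] ang 77 mean [ 811. -243.   58.]
w pale area 1870 bbox [240, 164, 31, 64] ztop 0.013 rect c [ 652. -210.] size [50. 23.] ang 66 mean [ 652. -209.   12.]
w black area 159 bbox [108, 191, 23, 25] ztop 0.024 rect c [ 559. -166.] size [ 6. 18.] ang 14 mean [ 559. -165.   23.]
t 14.40 p [ 653.7 -209.6   91. ] yaw -24.9 tilt [-0.0003  0.0006] w 49.3 gf 0.0 F [-0.7  0.2  0.1] q7 -0.10
turn z units 0.01 shift x -0.02 y -0.01 z 2.87
```

View pics/a5.png

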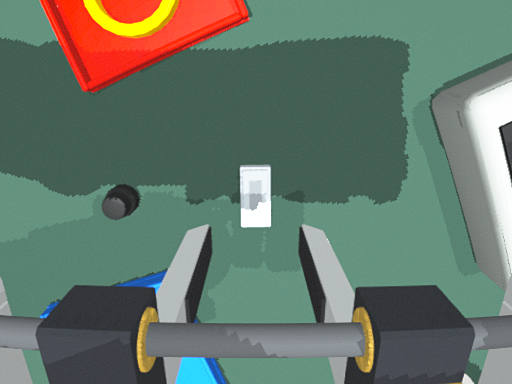

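The silver bar at (255,196) is centred and aligned. Descend and grip.

Emit:
{"api": "apply_moves", "payload": {"commands": [[[0, 0, 0.4, 0, 0, 0], [0, 0, 0.6, 0, 0, 0], [0, 0, 0.6, 0, 0, 0], [0, 0, 0.5, 0, 0, 0], [0, 0, 0.3, 0, 0, 0], [0, 0, 0.25, 0, 0, 0], [0, 0, 0.15, 0, 0, 0], [0, 0, 0.07, 0, 0, 0], [0, 0, 0, 0, 0, 0]]]}}

```text
t: 15.15
eef_pos: [0.6538, -0.21, 0.005]
eef_rot: [-0.0, 0.843, 0.537, 0.0]
force: [0.2, -0.6, 0.3]
gripper_width: 0.0493
grasp_force: 0.0
```

Emit:
{"api": "apply_moves", "payload": {"commands": [[[0, 0, 0, 0, 0, 0], [0, 0, 0, 0, 0, 0], [0, 0, 0, 0, 0, 0], [0, 0, 0, 0, 0, 0], [0, 0, 0, 0, 0, 0], [0, 0, 0, 0, 0, 0], [0, 0, 0, 0, 0, 0]]], "gripper": 1, "grip_force": 25}}

```text
t: 15.73
eef_pos: [0.6539, -0.2101, 0.0054]
eef_rot: [0.0, 0.843, 0.537, 0.0]
force: [-1.3, 0.8, 5.2]
gripper_width: 0.0238
grasp_force: 25.0
```

Emit:
{"api": "apply_moves", "payload": {"commands": [[[0, 0, -0.2, 0, 0, 0], [0, 0, -0.4, 0, 0, 0], [0, 0, -0.6, 0, 0, 0], [0, 0, -0.6, 0, 0, -0.9], [0, 0, -0.5, 0, 0, -1], [0, 0, -0.2, 0, 0, -1], [0, 0, 0, 0, 0, -1], [0, 0, 0, 0, 0, 0]]]}}

```text
t: 16.4
eef_pos: [0.6541, -0.2103, 0.0817]
eef_rot: [0.001, 0.748, 0.663, 0.0]
force: [0.4, 0.4, -1.5]
gripper_width: 0.0234
grasp_force: 25.0
```

```bash
python3 g.py 487 -277 60 -7
```

```text
t 16.40 p [ 654.1 -210.3   81.7] yaw -6.9 tilt [ 0.0015 -0.0003] w 23.4 gf 25.0 F [ 0.4  0.4 -1.5] q7 0.18
turn z units 0.03 shift x -2.88 y -5.26 z 0.72
```

Emit:
{"api": "apply_moves", "payload": {"commands": [[[-0.2, -0.35, 0, 0, 0, 0], [-0.35, -0.6, 0, 0, 0, 0], [-0.4, -0.7, 0, 0, 0, 0], [-0.4, -0.8, 0, 0, 0, 0], [-0.4, -0.8, 0, 0, 0, 0], [-0.4, -0.7, 0, 0, 0, 0], [-0.4, -0.7, 0, 0, 0, 0], [-0.2, -0.4, 0, 0, 0, 0], [-0.13, -0.21, 0, 0, 0, 0], [0, 0, 0, 0, 0, 0], [0, 0, 0, 0, 0, 0]]]}}

```text
t: 17.32
eef_pos: [0.4872, -0.276, 0.0802]
eef_rot: [0.0, 0.75, 0.662, 0.0]
force: [0.8, 0.2, -1.0]
gripper_width: 0.0236
grasp_force: 25.0
```

```bash
python3 w.py a6|grep -v red; python3 g.py 487 -277 10.4 -7
```

```text
w blue area 14478 bbox [165, 145, 183, 142] ztop 0.020 rect c [ 486. -289.] size [111. 131.] ang 83 mean [ 490. -264.   20.]
w blue area 358 bbox [218, 358, 74, 5] ztop 0.020 rect c [ 468. -418.] size [ 4. 64.] ang 84 mean [ 468. -418.   18.]
w pale area 262 bbox [323, 27, 21, 22] ztop 0.027 rect c [ 551. -166.] size [12. 14.] ang 69 mean [ 550. -167.   26.]
w black area 171 bbox [313, 38, 27, 24] ztop 0.024 rect c [ 546. -173.] size [ 4. 16.] ang 41 mean [ 546. -174.   23.]
t 17.37 p [ 487.6 -275.7   80.1] yaw -7.1 tilt [0.0006 0.0002] w 23.4 gf 25.0 F [ 0.3  0.8 -0.3] q7 0.36
turn z units -0.02 shift x -0.05 y -0.01 z 2.32
```

View pics/a6.png

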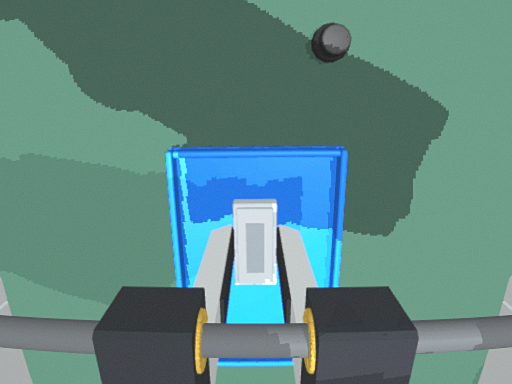

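The bar is held straight over the upper half of the blue tray, whose top wall is at row 152 and side walls at columns 172 and 340. The tray centre is confirmed at about (481,-328) mm. Lower it.

Emit:
{"api": "apply_moves", "payload": {"commands": [[[0, 0, 0.4, 0, 0, 0], [0, 0, 0.5, 0, 0, 0], [0, 0, 0.5, 0, 0, 0], [0, 0, 0.4, 0, 0, 0], [0, 0, 0.2, 0, 0, 0], [0, 0, 0.1, 0, 0, 0], [0, 0, 0.08, 0, 0, 0], [0, 0, 0.05, 0, 0, 0], [0, 0, 0, 0, 0, 0], [0, 0, 0, 0, 0, 0]]]}}

```text
t: 18.2
eef_pos: [0.4867, -0.2764, 0.0136]
eef_rot: [0.0, 0.75, 0.662, 0.0]
force: [0.1, 0.7, -1.2]
gripper_width: 0.0234
grasp_force: 25.0
```

```bash
python3 g.py 487 -277 10.4 -7
```

```text
t 18.20 p [ 486.7 -276.4   13.6] yaw -7.1 tilt [ 0.0007 -0.0002] w 23.4 gf 25.0 F [ 0.1  0.7 -1.2] q7 0.38
turn z units -0.02 shift x -0.02 y 0.01 z 0.11
```

Emit:
{"api": "apply_moves", "payload": {"commands": [[[0, 0, 0.05, 0, 0, 0], [0, 0, 0.04, 0, 0, 0], [0, 0, 0.02, 0, 0, 0], [0, 0, 0, 0, 0, 0]]]}}

```text
t: 18.53
eef_pos: [0.4866, -0.2763, 0.0104]
eef_rot: [0.0, 0.75, 0.662, 0.0]
force: [-1.1, 0.6, 7.8]
gripper_width: 0.0234
grasp_force: 25.0
```

```bash
python3 g.py 626 237 100 -7
```

```text
t 18.53 p [ 486.6 -276.3   10.4] yaw -7.1 tilt [ 0.0004 -0.    ] w 23.4 gf 25.0 F [-1.1  0.6  7.8] q7 0.38
turn z units -0.03 shift x 17.55 y 2.53 z -2.99
```

Emit:
{"api": "apply_moves", "payload": {"commands": [[[0, 0, 0, 0, 0, 0], [0, 0, 0, 0, 0, 0], [0, 0, 0, 0, 0, 0], [0, 0, -0.3, 0, 0, 0], [0, 0, -0.7, 0, 0, 0], [0, 0, -0.8, 0, 0, 0], [0, 0, -0.8, 0, 0, 0], [0, 0, -0.5, 0, 0, 0], [0.5, 0.07, -0.2, 0, 0, 0], [0.8, 0.12, 0, 0, 0, 0], [0.95, 0.14, 0, 0, 0, 0], [0.95, 0.14, 0, 0, 0, 0]]], "gripper": 0.3}}

```text
t: 19.53
eef_pos: [0.5125, -0.1821, 0.1098]
eef_rot: [0.0, 0.75, 0.661, 0.0]
force: [0.5, -0.5, -0.5]
gripper_width: 0.0329
grasp_force: 0.0
```

Emit:
{"api": "apply_moves", "payload": {"commands": [[[0.95, 0.14, 0, 0, 0, 0], [0.95, 0.14, 0, 0, 0, 0], [0.95, 0.14, 0, 0, 0, 0], [0.95, 0.14, 0, 0, 0, 0], [0.95, 0.14, 0, 0, 0, 0], [0.95, 0.14, 0, 0, 0, 0], [0.95, 0.14, 0, 0, 0, 0], [0.95, 0.14, 0, 0, 0, 0], [0.95, 0.14, 0, 0, 0, 0], [0.95, 0.14, 0, 0, 0, 0], [0.95, 0.14, 0, 0, 0, 0], [0.95, 0.14, 0, 0, 0, 0]]]}}

```text
t: 20.53
eef_pos: [0.6048, 0.1518, 0.1096]
eef_rot: [0.0, 0.75, 0.662, 0.0]
force: [0.2, -0.2, 0.2]
gripper_width: 0.0328
grasp_force: 0.0
```

Emit:
{"api": "apply_moves", "payload": {"commands": [[[0.95, 0.14, 0, 0, 0, 0], [0.7, 0.1, 0, 0, 0, 0], [0.5, 0.07, 0, 0, 0, 0], [0.25, 0.04, 0, 0, 0, 0], [0, 0, 0, 0, 0, 0], [0, 0, 0, 0, 0, 0]]]}}

```text
t: 21.03
eef_pos: [0.6239, 0.2194, 0.1089]
eef_rot: [0.0, 0.75, 0.662, -0.0]
force: [-0.9, -1.0, 0.2]
gripper_width: 0.0334
grasp_force: 0.0
```

```bash
python3 w.py a7|grep -v red; python3 g.py 626 237 5.5 -7
```

```text
w gold area 7311 bbox [0, 0, 125, 96] ztop 0.025 rect c [489. 358.] size [ 66. 100.] ang 89 mean [491. 355.  24.]
w gold area 564 bbox [88, 17, 21, 40] ztop 0.014 rect c [521. 357.] size [30. 15.] ang 90 mean [520. 358.  13.]
w gold area 376 bbox [14, 31, 18, 38] ztop 0.014 rect c [455. 359.] size [29. 11.] ang 89 mean [455. 359.  13.]
w gold area 165 bbox [285, 358, 22, 8] ztop 0.018 rect c [641.  43.] size [11. 20.] ang 88 mean [641.  43.  17.]
w orange area 1126 bbox [8, 0, 127, 96] ztop 0.023 rect c [502. 332.] size [112.  48.] ang 29 mean [522. 344.  22.]
w orange area 840 bbox [76, 8, 36, 54] ztop 0.024 rect c [520. 358.] size [36. 23.] ang 89 mean [518. 360.  23.]
w orange area 841 bbox [0, 23, 34, 52] ztop 0.024 rect c [456. 359.] size [36. 24.] ang 89 mean [452. 361.  23.]
w blue area 826 bbox [167, 234, 33, 38] ztop 0.023 rect c [554. 172.] size [26. 25.] ang 89 mean [552. 174.  22.]
w pale area 11996 bbox [430, 86, 82, 211] ztop 0.046 rect c [795. 201.] size [ 73. 169.] ang 0 mean [793. 207.  45.]
w pale area 2157 bbox [252, 126, 82, 81] ztop 0.015 rect c [656. 237.] size [67. 66.] ang 40 mean [656. 238.  14.]
w pale area 550 bbox [429, 361, 36, 23] ztop 0.028 rect c [798.  -2.] size [25.  8.] ang 0 mean [800.  -2.  27.]
t 21.08 p [623.9 218.8 108.9] yaw -7.2 tilt [-0.0002 -0.0008] w 33.1 gf 0.0 F [ 0.  -0.9  0.2] q7 -0.55
turn z units -0.04 shift x 0.61 y -0.01 z 3.45
```

View pics/a7.png

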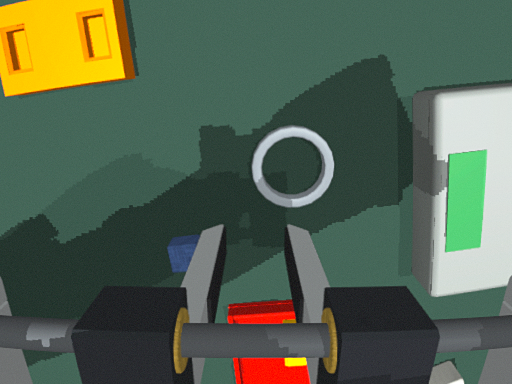

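The silver bangle is centred at (293,166), which gives (656,237) mm; its left band is at column 258. The dock is at the upper left, with its notches at (18,50) and (98,36). Move forward a little, descend and pinch the left band.

Emit:
{"api": "apply_moves", "payload": {"commands": [[[0.3, 0, 0.3, 0, 0, 0], [0.3, 0, 0.6, 0, 0, 0], [0.13, 0, 0.7, 0, 0, 0], [0, 0, 0.6, 0, 0, 0], [0, 0, 0.5, 0, 0, 0], [0, 0, 0.3, 0, 0, 0], [0, 0, 0.25, 0, 0, 0], [0, 0, 0.15, 0, 0, 0], [0, 0, 0.05, 0, 0, 0], [0, 0, 0, 0, 0, 0]]]}}

```text
t: 21.92
eef_pos: [0.6268, 0.2422, 0.0055]
eef_rot: [0.0, 0.75, 0.662, 0.0]
force: [-0.4, 0.3, 1.2]
gripper_width: 0.0329
grasp_force: 0.0
```

Emit:
{"api": "apply_moves", "payload": {"commands": [[[0, 0, 0, 0, 0, 0], [0, 0, 0, 0, 0, 0], [0, 0, 0, 0, 0, 0], [0, 0, 0, 0, 0, 0], [0, 0, 0, 0, 0, 0], [0, 0, 0, 0, 0, 0]]], "gripper": 1, "grip_force": 20}}

```text
t: 22.42
eef_pos: [0.6269, 0.2423, 0.0058]
eef_rot: [0.0, 0.75, 0.662, 0.0]
force: [-1.6, -0.5, 5.2]
gripper_width: 0.0085
grasp_force: 22.1
```

Emit:
{"api": "apply_moves", "payload": {"commands": [[[0, 0, -0.2, 0, 0, 0], [0, 0, -0.4, 0, 0, 0], [0, 0, -0.6, 0, 0, 0], [0, 0, -0.6, 0, 0, 0], [0, 0, -0.4, 0, 0, 0], [0, 0, -0.2, 0, 0, 0], [0, 0, 0, 0, 0, 0]]]}}

```text
t: 23.0
eef_pos: [0.6274, 0.2426, 0.0792]
eef_rot: [0.0, 0.75, 0.662, 0.001]
force: [0.8, -0.3, -0.0]
gripper_width: 0.0081
grasp_force: 21.4
```

```bash
python3 g.py 445.7 -369 80 -7
```

```text
t 23.00 p [627.4 242.6  79.2] yaw -7.1 tilt [0.0021 0.0011] w 8.1 gf 21.4 F [ 0.8 -0.3 -0. ] q7 -0.58
turn z units -0.02 shift x -20.97 y -3.53 z -0.03
```

Emit:
{"api": "apply_moves", "payload": {"commands": [[[-0.3, -0.05, 0, 0, 0, 0], [-0.6, -0.1, 0, 0, 0, 0], [-0.9, -0.15, 0, 0, 0, 0], [-0.9, -0.15, 0, 0, 0, 0], [-0.9, -0.15, 0, 0, 0, 0], [-0.9, -0.15, 0, 0, 0, 0], [-0.9, -0.15, 0, 0, 0, 0], [-0.9, -0.15, 0, 0, 0, 0], [-0.9, -0.15, 0, 0, 0, 0], [-0.9, -0.15, 0, 0, 0, 0], [-0.9, -0.15, 0, 0, 0, 0], [-0.9, -0.15, 0, 0, 0, 0]]]}}

```text
t: 24.0
eef_pos: [0.539, -0.0481, 0.0764]
eef_rot: [-0.001, 0.75, 0.662, -0.001]
force: [0.5, 0.7, -0.4]
gripper_width: 0.008
grasp_force: 21.4
```

Emit:
{"api": "apply_moves", "payload": {"commands": [[[-0.9, -0.15, 0, 0, 0, 0], [-0.9, -0.15, 0, 0, 0, 0], [-0.9, -0.15, 0, 0, 0, 0], [-0.9, -0.15, 0, 0, 0, 0], [-0.9, -0.15, 0, 0, 0, 0], [-0.9, -0.15, 0, 0, 0, 0], [-0.9, -0.15, 0, 0, 0, 0], [-0.9, -0.15, 0, 0, 0, 0], [-0.9, -0.15, 0, 0, 0, 0], [-0.9, -0.15, 0, 0, 0, 0], [-0.9, -0.15, 0, 0, 0, 0], [-0.5, -0.1, 0, 0, 0, 0]]]}}

```text
t: 25.0
eef_pos: [0.4474, -0.3524, 0.0764]
eef_rot: [-0.0, 0.75, 0.661, -0.001]
force: [-0.5, 0.0, -0.3]
gripper_width: 0.0083
grasp_force: 21.4
```

Emit:
{"api": "apply_moves", "payload": {"commands": [[[-0.3, -0.1, 0, 0, 0, 0], [-0.2, -0.1, 0, 0, 0, 0], [0, 0, 0, 0, 0, 0], [0, 0, 0, 0, 0, 0]]]}}

```text
t: 25.33
eef_pos: [0.4421, -0.3627, 0.077]
eef_rot: [-0.0, 0.749, 0.662, 0.0]
force: [-0.2, 0.1, -0.4]
gripper_width: 0.0078
grasp_force: 21.4
```

```bash
python3 w.py a8|grep -v red; python3 g.py 445.7 -369 10.6 -7
```

```text
w blue area 33748 bbox [208, 10, 201, 266] ztop 0.020 rect c [ 481. -329.] size [191. 130.] ang 83 mean [ 488. -297.   20.]
w blue area 4045 bbox [269, 202, 82, 75] ztop 0.007 rect c [ 485. -396.] size [56. 62.] ang 22 mean [ 484. -396.    6.]
w pale area 2671 bbox [286, 41, 37, 76] ztop 0.018 rect c [ 485. -277.] size [49. 24.] ang 83 mean [ 485. -277.   17.]
t 25.38 p [ 442.6 -362.4   77.2] yaw -7.0 tilt [-0.0002  0.0006] w 8.1 gf 21.4 F [-0.8 -0.2 -1. ] q7 0.53
turn z units -0.01 shift x -0.21 y 0.13 z 2.22
```

View pics/a8.png

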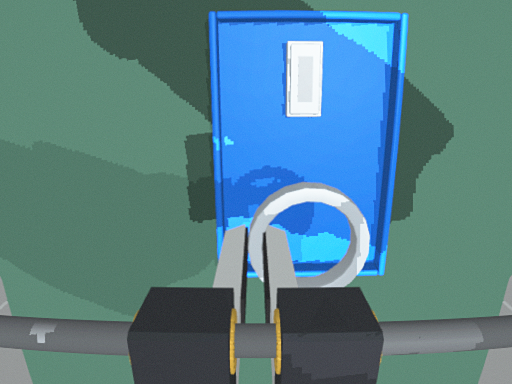

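The bangle is over the lower half of the blue tray and the silver bar lies flat at (304,79). Correct and lower.

Emit:
{"api": "apply_moves", "payload": {"commands": [[[-0.1, 0.07, 0.2, 0, 0, 0], [-0.1, 0.06, 0.4, 0, 0, 0], [0, 0, 0.4, 0, 0, 0], [0, 0, 0.4, 0, 0, 0], [0, 0, 0.3, 0, 0, 0], [0, 0, 0.2, 0, 0, 0], [0, 0, 0.1, 0, 0, 0], [0, 0, 0.06, 0, 0, 0], [0, 0, 0.04, 0, 0, 0], [0, 0, 0, 0, 0, 0]]]}}

```text
t: 26.22
eef_pos: [0.4455, -0.3701, 0.0145]
eef_rot: [0.0, 0.75, 0.662, 0.0]
force: [0.8, -0.3, -0.8]
gripper_width: 0.0079
grasp_force: 21.4
```

```bash
python3 g.py 446 -368 10.6 -7
```

```text
t 26.22 p [ 445.5 -370.1   14.5] yaw -7.1 tilt [ 0.0002 -0.0001] w 7.9 gf 21.4 F [ 0.8 -0.3 -0.8] q7 0.55
turn z units -0.02 shift x 0.07 y 0.01 z 0.13
```

Emit:
{"api": "apply_moves", "payload": {"commands": [[[0, 0, 0.06, 0, 0, 0], [0, 0, 0.04, 0, 0, 0], [0, 0, 0.03, 0, 0, 0], [0, 0, 0, 0, 0, 0]]]}}

```text
t: 26.55
eef_pos: [0.4456, -0.3701, 0.0108]
eef_rot: [0.0, 0.75, 0.662, 0.0]
force: [-0.4, 0.7, 3.1]
gripper_width: 0.0083
grasp_force: 21.5
```

```bash
python3 g.py 459 6 120 -65.5;python3 g.py 459 6 120 -7
```

```text
t 26.55 p [ 445.6 -370.1   10.8] yaw -7.1 tilt [ 0.0003 -0.0001] w 8.3 gf 21.5 F [-0.4  0.7  3.1] q7 0.56
turn z units 12.74 shift x 5.61 y -11.22 z -3.64
t 26.55 p [ 445.6 -370.1   10.8] yaw -7.1 tilt [ 0.0003 -0.0001] w 8.3 gf 21.5 F [-0.4  0.7  3.1] q7 0.56
turn z units -0.02 shift x 12.50 y -1.08 z -3.64
```

Emit:
{"api": "apply_moves", "payload": {"commands": [[[0, 0, 0.02, 0, 0, 0], [0, 0, 0, 0, 0, 0], [0, 0, 0, 0, 0, 0], [0, 0, 0, 0, 0, 0], [0, 0, 0, 0, 0, 0], [0, 0, -0.3, 0, 0, 0], [0, 0, -0.6, 0, 0, 0], [0, 0, -0.8, 0, 0, 0], [0, 0, -0.8, 0, 0, 0], [0, 0, -0.7, 0, 0, 0], [0, 0, -0.4, 0, 0, 0], [0, 0, 0, 0, 0, 0]]], "gripper": 0.6}}

```text
t: 27.55
eef_pos: [0.4466, -0.3709, 0.1209]
eef_rot: [0.002, 0.75, 0.662, 0.001]
force: [-0.0, -0.2, -0.4]
gripper_width: 0.0186
grasp_force: 0.0
```

Emit:
{"api": "apply_moves", "payload": {"commands": [[[0.6, -0.05, 0, 0, 0, 0], [0.95, -0.08, 0, 0, 0, 0], [0.95, -0.08, 0, 0, 0, 0], [0.95, -0.08, 0, 0, 0, 0], [0.95, -0.08, 0, 0, 0, 0], [0.95, -0.08, 0, 0, 0, 0], [0.95, -0.08, 0, 0, 0, 0], [0.95, -0.08, 0, 0, 0, 0], [0.95, -0.08, 0, 0, 0, 0], [0.95, -0.08, 0, 0, 0, 0], [0.95, -0.08, 0, 0, 0, 0], [0.95, -0.08, 0, 0, 0, 0]]], "gripper": 0}}

```text
t: 28.55
eef_pos: [0.458, -0.0362, 0.1172]
eef_rot: [-0.0, 0.75, 0.662, -0.0]
force: [0.8, -0.7, 1.2]
gripper_width: 0.0468
grasp_force: 0.0
```

Emit:
{"api": "apply_moves", "payload": {"commands": [[[0.9, -0.08, 0, 0, 0, 0.7], [0.55, -0.08, 0, 0, 0, 1], [0, 0, 0, 0, 0, 1], [0, 0, 0, 0, 0, 1], [0, 0, 0, 0, 0, 1], [0, 0, 0, 0, 0, 1], [0, 0, 0, 0, 0, 1], [0, 0, 0, 0, 0, 1], [0, 0, 0, 0, 0, 1], [0, 0, 0, 0, 0, 1], [0, 0, 0, 0, 0, 1], [0, 0, 0, 0, 0, 1]]]}}

```text
t: 29.55
eef_pos: [0.4598, 0.0061, 0.1171]
eef_rot: [-0.0, 0.968, 0.251, -0.001]
force: [-0.2, 0.5, 0.2]
gripper_width: 0.0468
grasp_force: 0.0
```

Emit:
{"api": "apply_moves", "payload": {"commands": [[[0, 0, 0, 0, 0, 1], [0, 0, 0, 0, 0, 0], [0, 0, 0, 0, 0, 0]]]}}

```text
t: 29.8
eef_pos: [0.4599, 0.0062, 0.1173]
eef_rot: [-0.0, 0.977, 0.215, -0.001]
force: [0.3, -0.8, -0.5]
gripper_width: 0.047
grasp_force: 0.0
```

```bash
python3 w.py a9; python3 g.py 459 6 21 -65.5
```

```text
w gold area 1594 bbox [358, 0, 89, 53] ztop 0.020 rect c [626. -41.] size [39. 67.] ang 28 mean [623. -41.  19.]
w red area 10961 bbox [212, 0, 269, 111] ztop 0.020 rect c [589. -15.] size [ 85. 202.] ang 27 mean [596. -23.  20.]
w red area 1842 bbox [372, 0, 57, 41] ztop 0.007 rect c [633. -40.] size [31. 47.] ang 28 mean [635. -39.   6.]
w blue area 294 bbox [90, 0, 46, 19] ztop 0.022 rect c [544. 168.] size [10. 28.] ang 24 mean [545. 164.  21.]
w blue area 2688 bbox [448, 225, 64, 93] ztop 0.019 rect c [ 470. -233.] size [85. 21.] ang 6 mean [ 466. -233.   19.]
w pale area 4880 bbox [223, 137, 70, 104] ztop 0.019 rect c [459.   6.] size [89. 56.] ang 24 mean [463.   8.  19.]
w pale area 217 bbox [496, 258, 16, 26] ztop 0.017 rect c [ 483. -254.] size [22.  9.] ang 22 mean [ 483. -254.   15.]
w black area 162 bbox [470, 165, 19, 24] ztop 0.025 rect c [ 552. -162.] size [19.  9.] ang 4 mean [ 552. -160.   23.]
t 29.85 p [460.    6.2 117.4] yaw -65.1 tilt [-0.0008 -0.0001] w 47.1 gf 0.0 F [ 0.2  0.  -0.6] q7 -1.26
turn z units 0.08 shift x -0.03 y -0.01 z 3.21
```

View pics/a9.png

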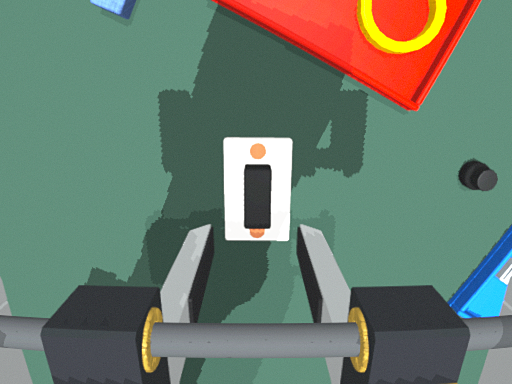

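The holder is centred at (258,190) and aligned, with its black grip block between the fingers. Descend to 22 mm and grip.

Emit:
{"api": "apply_moves", "payload": {"commands": [[[0, 0, 0.4, 0, 0, 0.08], [0, 0, 0.6, 0, 0, 0], [0, 0, 0.7, 0, 0, 0], [0, 0, 0.6, 0, 0, 0], [0, 0, 0.4, 0, 0, 0], [0, 0, 0.25, 0, 0, 0], [0, 0, 0.15, 0, 0, 0], [0, 0, 0.06, 0, 0, 0], [0, 0, 0, 0, 0, 0]]]}}

```text
t: 30.6
eef_pos: [0.4604, 0.0062, 0.0231]
eef_rot: [-0.0, 0.978, 0.211, -0.0]
force: [-0.2, -0.2, -0.3]
gripper_width: 0.0472
grasp_force: 0.0
```

Emit:
{"api": "apply_moves", "payload": {"commands": [[[0, 0, 0, 0, 0, 0], [0, 0, 0, 0, 0, 0], [0, 0, 0, 0, 0, 0], [0, 0, 0, 0, 0, 0], [0, 0, 0, 0, 0, 0], [0, 0, 0, 0, 0, 0], [0, 0, 0, 0, 0, 0]]], "gripper": 1, "grip_force": 30}}

```text
t: 31.18
eef_pos: [0.4606, 0.0062, 0.0234]
eef_rot: [0.0, 0.978, 0.211, 0.0]
force: [-1.0, 0.4, 5.8]
gripper_width: 0.0218
grasp_force: 30.0
```

Emit:
{"api": "apply_moves", "payload": {"commands": [[[0, 0, -0.2, 0, 0, 0], [0, 0, -0.4, 0, 0, 0], [0, 0, -0.6, 0, 0, 0], [0, 0, -0.7, 0, 0, 0], [0, 0, -0.6, 0, 0, 0], [0, 0, -0.3, 0, 0, 0], [0, 0, 0, 0, 0, 0]]]}}

```text
t: 31.77
eef_pos: [0.4613, 0.0063, 0.1088]
eef_rot: [-0.0, 0.978, 0.211, 0.001]
force: [-0.3, 0.4, -1.1]
gripper_width: 0.0218
grasp_force: 30.0
```

```bash
python3 g.py 489 358 80 -91;  python3 g.py 489 358 80 -65.5
```

```text
t 31.77 p [461.3   6.3 108.8] yaw -65.7 tilt [0.0029 0.0006] w 21.8 gf 30.0 F [-0.3  0.4 -1.1] q7 -1.27
turn z units 5.52 shift x 0.72 y -11.74 z 0.96
t 31.77 p [461.3   6.3 108.8] yaw -65.7 tilt [0.0029 0.0006] w 21.8 gf 30.0 F [-0.3  0.4 -1.1] q7 -1.27
turn z units -0.04 shift x 5.70 y -10.28 z 0.96
```

Emit:
{"api": "apply_moves", "payload": {"commands": [[[0, 0, 0, 0, 0, 0.5], [0, 0, 0, 0, 0, 1], [0, 0, 0, 0, 0, 1], [0, 0, 0, 0, 0, 1], [0, 0, 0, 0, 0, 1], [0, 0, 0, 0, 0, 1], [0.05, -0.4, 0, 0, 0, 0], [0.06, -0.8, 0, 0, 0, 0], [0.06, -0.9, 0, 0, 0, 0], [0.06, -0.9, 0, 0, 0, 0], [0.06, -0.9, 0, 0, 0, 0], [0.06, -0.9, 0, 0, 0, 0]]]}}

```text
t: 32.77
eef_pos: [0.4724, 0.1511, 0.1059]
eef_rot: [0.0, 1.0, -0.008, -0.001]
force: [0.7, -0.4, -1.4]
gripper_width: 0.0217
grasp_force: 30.0
```

Emit:
{"api": "apply_moves", "payload": {"commands": [[[0.06, -0.9, 0, 0, 0, 0], [0.06, -0.9, 0, 0, 0, 0], [0.06, -0.9, 0, 0, 0, 0], [0.06, -0.9, 0, 0, 0, 0], [0.06, -0.9, 0, 0, 0, 0], [0.06, -0.9, 0, 0, 0, 0], [0.04, -0.7, 0, 0, 0, 0], [0.02, -0.5, 0, 0, 0, 0], [0, -0.3, 0, 0, 0, 0], [0, -0.2, 0, 0, 0, 0], [0, 0, 0, 0, 0, 0], [0, 0, 0, 0, 0, 0]]]}}

```text
t: 33.77
eef_pos: [0.489, 0.3617, 0.1068]
eef_rot: [0.0, 1.0, -0.008, -0.0]
force: [0.2, -0.4, -2.2]
gripper_width: 0.0216
grasp_force: 30.0
```

```bash
sed -i 's/(P\[...,2\]<.06)/(P[...,2]<ZM)/; s/^from h import \*/from h import *\nZM=.06/' m.py; python3 g.py 489 358 80 -91
cat > d.py <<'E'
import m; from h import *; m.ZM=.2
cm=camera_model("wrist"); p,d=snapshot("wrist"); cv2.imwrite("pics/b1.png",p); np.savez("b1.npz",p=p,d=d,**cm)
m.blobs("w",p,d,cm,80)
cm=camera_model("side"); p,d=snapshot("side"); cv2.imwrite("pics/b2.png",p[200:,150:400].repeat(2,0).repeat(2,1)); m.blobs("s",p,d,cm,80)
E
python3 d.py
```

```text
t 33.77 p [489.  361.7 106.8] yaw -90.9 tilt [-0.0004 -0.0007] w 21.6 gf 30.0 F [ 0.2 -0.4 -2.2] q7 -2.32
turn z units 0.01 shift x 0.00 y 0.12 z 0.89
w gold area 812 bbox [219, 133, 86, 22] ztop 0.025 rect c [530. 357.] size [65. 16.] ang 88 mean [533. 361.  24.]
w gold area 191 bbox [244, 146, 36, 13] ztop 0.014 rect c [522. 357.] size [10. 28.] ang 0 mean [523. 359.  13.]
w orange area 383 bbox [218, 129, 88, 9] ztop 0.025 rect c [538. 357.] size [65.  1.] ang 89 mean [538. 355.  24.]
w orange area 357 bbox [238, 142, 48, 18] ztop 0.024 rect c [524. 357.] size [36. 14.] ang 89 mean [527. 357.  23.]
w blue area 583 bbox [466, 94, 46, 34] ztop 0.022 rect c [555. 172.] size [26. 26.] ang 0 mean [555. 179.  21.]
w pale area 9024 bbox [195, 160, 121, 163] ztop 0.172 rect c [492. 363.] size [13. 47.] ang 0 mean [497. 363. 179.]
w pale area 593 bbox [230, 269, 51, 36] ztop 0.139 rect c [483. 363.] size [22.  6.] ang 89 mean [483. 366. 148.]
w black area 312 bbox [236, 201, 39, 12] ztop 0.121 rect c [511. 362.] size [20.  2.] ang 89 mean [511. 362. 120.]
w black area 169 bbox [225, 249, 2
[... 191 characters left out ...]
s orange area 1681 bbox [220, 331, 65, 43] ztop 0.025 rect c [489. 359.] size [ 66. 101.] ang 89 mean [486. 374.  24.]
s red area 1011 bbox [184, 176, 34, 59] ztop 0.019 rect c [698.  21.] size [ 74. 203.] ang 19 mean [691.  47.  19.]
s pale area 1077 bbox [142, 109, 54, 32] ztop 0.061 rect c [ 878. -276.] size [144. 167.] ang 1 mean [ 885. -261.   60.]
s pale area 559 bbox [161, 166, 22, 30] ztop 0.031 rect c [800. -48.] size [49. 93.] ang 17 mean [798. -45.  30.]
s pale area 5044 bbox [36, 205, 124, 71] ztop 0.052 rect c [858. 211.] size [145. 182.] ang 88 mean [887. 204.  52.]
s pale area 630 bbox [223, 308, 62, 37] ztop 0.104 rect c [486. 363.] size [57. 90.] ang 89 mean [463. 371. 102.]
```

View pics/b1.png

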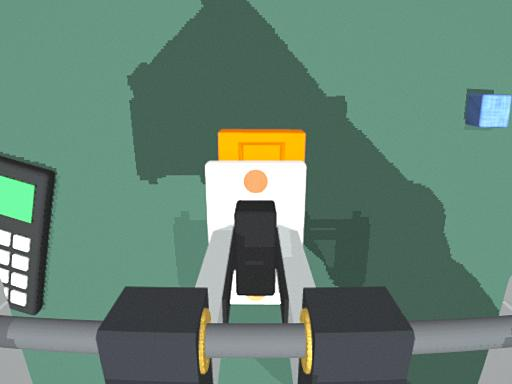

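The holder (slab end edge at row 162, columns 207–305) is over the dock, whose end shows at rows 130–160, columns 219–305. Now measure the slab against the dock in this same view.

```bash
cat > e.py <<'E'
from h import *
f=np.load("b1.npz"); cm=dict(K=f["K"],k1=float(f["k1"]),R=f["R"],t=f["t"]); P=cloud(cm,f["d"]); p=f["p"]
hsv=cv2.cvtColor(p,cv2.COLOR_BGR2HSV); H,S,V=cv2.split(hsv)
def ext(name,m,z):
    m=m.astype(np.uint8); N,L,st,_=cv2.connectedComponentsWithStats(m); m=L==1+np.argmax(st[1:,4])
    v,u=np.nonzero(m)
    # edges by row: left/right columns, top row
    out=[]
    for r in range(v.min()+4,v.max()-3,3):
        c=u[v==r]; out.append((ray(cm,[c.min()-.5,r],z)[0],ray(cm,[c.max()+.5,r],z)[0]))
    o=np.array(out)*1000; mid=(o[:,0]+o[:,1])/2; w=o[:,1,1]-o[:,0,1]
    k=abs(abs(w)-np.median(abs(w)))<2
    t=np.array([ray(cm,[c,v[u==c].min()-.5],z)[0] for c in range(u.min()+15,u.max()-15,3)])*1000
    ft=np.polyfit(t[:,1],t[:,0],1)
    print(name,"y mid %.1f"%np.median(mid[k,1]),"x rng",mid[k,0].min().round(),mid[k,0].max().round(),"w %.1f"%np.median(w[k]),"slope y(x)",np.degrees(np.polyfit(mid[k,0],mid[k,1],1)[0]).round(1) if k.sum()>3 else"","xedge %.1f at mid y"%np.median(t[:,0]),"slope %.1f deg"%np.degrees(ft[0]))
z=P[...,2]
print("slab z",np.median(z[165:180,215:235]), "dock z",np.median(z[136:140,225:300]))
ext("slab",(S<60)&(V>110)&(abs(z-.102)<.012),np.median(z[165:180,215:235]))
ext("dock",(H>8)&(H<34)&(S>140)&(abs(z-.0245)<.004),.024)
E
python3 e.py
```

```text
slab z 0.10147897125591933 dock z 0.024304053717783734
slab y mid 362.3 x rng 486.0 530.0 w -55.0 slope y(x) -0.8 xedge 532.3 at mid y slope 1.0 deg
dock y mid 357.0 x rng 522.0 536.0 w -65.9 slope y(x) -4.8 xedge 539.1 at mid y slope 0.9 deg
```

Emit:
{"api": "apply_moves", "payload": {"commands": [[[0.07, 0.16, 0.2, 0, 0, 0], [0, 0, 0.4, 0, 0, 0], [0, 0, 0.4, 0, 0, 0], [0, 0, 0.4, 0, 0, 0], [0, 0, 0.2, 0, 0, 0], [0, 0, 0.1, 0, 0, 0], [0, 0, 0, 0, 0, 0], [0, 0, 0, 0, 0, 0]]]}}

```text
t: 34.53
eef_pos: [0.491, 0.3581, 0.056]
eef_rot: [0.0, 1.0, -0.008, -0.0]
force: [-0.1, -0.0, -2.2]
gripper_width: 0.0218
grasp_force: 30.0
```

```bash
python3 g.py 490 357 39.4 -91; python3 d.py | grep -E "orange|gold|pale"|grep -v "s pale area [15]"; sed -i 's/abs(z-.102)<.012/(z>.04)\&(z<.056)/' e.py; python3 e.py
```

```text
t 34.53 p [491.  358.1  56. ] yaw -90.9 tilt [-0.0002 -0.0001] w 21.8 gf 30.0 F [-0.1 -0.  -2.2] q7 -2.31
turn z units 0.02 shift x -0.03 y 0.04 z 0.55
w gold area 1378 bbox [205, 146, 105, 77] ztop 0.025 rect c [513. 358.] size [65. 50.] ang 89 mean [532. 355.  24.]
w orange area 602 bbox [204, 140, 107, 8] ztop 0.024 rect c [538. 357.] size [65.  1.] ang 89 mean [539. 358.  23.]
w orange area 169 bbox [229, 157, 57, 3] ztop 0.025 rect c [530. 357.] size [35.  2.] ang 89 mean [530. 357.  23.]
w pale area 9043 bbox [195, 161, 121, 163] ztop 0.123 rect c [506. 359.] size [46. 36.] ang 88 mean [499. 359. 130.]
w pale area 614 bbox [230, 269, 51, 36] ztop 0.089 rect c [485. 359.] size [22.  6.] ang 88 mean [485. 362.  98.]
w pale area 304 bbox [499, 275, 13, 41] ztop 0.158 rect c [516. 287.] size [14. 10.] ang 45 mean [514. 286. 156.]
w pale area 254 bbox [0, 277, 12, 39] ztop 0.158 rect c [518. 430.] size [ 9. 13.] ang 44 mean [516. 431. 156.]
w pale area 3806 bbox [0, 319, 100, 65] ztop 0.172 rect c [516. 407.] size [10. 32.] ang 7 mean [516. 409. 171.]
w pale area 3839 bbox [411, 319, 101, 65] ztop 0.172 rect c [514. 310.] size [32. 10.] ang 81 mean [515. 309. 171.]
w pale area 3382 bbox [205, 327, 101, 57] ztop 0.172 rect c [515. 359.] size [23.  8.] ang 89 mean [516. 359. 171.]
s orange area 933 bbox [220, 331, 65, 43] ztop 0.026 rect c [489. 359.] size [102.  67.] ang 0 mean [481. 380.  24.]
s pale area 4998 bbox [36, 205, 123, 70] ztop 0.052 rect c [857. 203.] size [150. 185.] ang 89 mean [887. 205.  51.]
s pale area 736 bbox [212, 323, 70, 36] ztop 0.179 rect c [492. 445.] size [ 2. 68.] ang 89 mean [490. 446. 181.]
slab z 0.050731110210005814 dock z 0.00025898679524069795
slab y mid 358.7 x rng 487.0 532.0 w -55.1 slope y(x) -0.8 xedge 534.3 at mid y slope 0.9 deg
dock y mid 325.8 x rng 471.0 525.0 w -1.9 slope y(x) -1.1 xedge 538.9 at mid y slope 1.0 deg
```

View pics/b2.png

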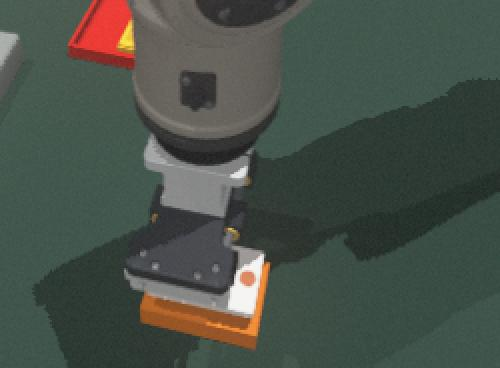

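The side crop shows the holder over the dock with no visible misfit. The remaining offset is about 1 mm in y. Correct it and lower slowly.

Emit:
{"api": "apply_moves", "payload": {"commands": [[[-0.01, 0.04, 0.05, 0, 0, 0], [0, 0, 0.1, 0, 0, 0], [0, 0, 0.1, 0, 0, 0], [0, 0, 0.05, 0, 0, 0], [0, 0, 0.04, 0, 0, 0], [0, 0, 0.04, 0, 0, 0], [0, 0, 0, 0, 0, 0]]]}}

```text
t: 35.22
eef_pos: [0.4906, 0.3567, 0.0444]
eef_rot: [0.0, 1.0, -0.008, -0.0]
force: [0.7, -0.7, -1.7]
gripper_width: 0.0217
grasp_force: 30.0
```

```bash
python3 g.py 490 357 39.4 -91
```

```text
t 35.22 p [490.6 356.7  44.4] yaw -90.9 tilt [-0.0003 -0.0002] w 21.7 gf 30.0 F [ 0.7 -0.7 -1.7] q7 -2.31
turn z units 0.02 shift x -0.02 y -0.01 z 0.17
```

Emit:
{"api": "apply_moves", "payload": {"commands": [[[0, 0, 0.05, 0, 0, 0], [0, 0, 0.05, 0, 0, 0], [0, 0, 0.04, 0, 0, 0], [0, 0, 0.03, 0, 0, 0], [0, 0, 0, 0, 0, 0]]]}}

```text
t: 35.63
eef_pos: [0.4907, 0.3567, 0.0396]
eef_rot: [0.0, 1.0, -0.008, -0.0]
force: [0.4, 1.4, -1.6]
gripper_width: 0.0214
grasp_force: 30.0
```

```bash
python3 g.py 490 357 39.4 -91
```

```text
t 35.63 p [490.7 356.7  39.6] yaw -90.9 tilt [-0.0001 -0.    ] w 21.4 gf 30.0 F [ 0.4  1.4 -1.6] q7 -2.31
turn z units 0.02 shift x -0.02 y -0.01 z 0.01
```

Emit:
{"api": "apply_moves", "payload": {"commands": [[[0, 0, 0.02, 0, 0, 0], [0, 0, 0.01, 0, 0, 0], [0, 0, 0, 0, 0, 0]]]}}

```text
t: 35.88
eef_pos: [0.4908, 0.3566, 0.0393]
eef_rot: [-0.0, 1.0, -0.008, 0.0]
force: [-4.4, -5.0, 10.4]
gripper_width: 0.0215
grasp_force: 30.0
```

```bash
python3 g.py
```

```text
t 35.88 p [490.8 356.6  39.3] yaw -90.9 tilt [0.     0.0001] w 21.5 gf 30.0 F [-4.4 -5.  10.4] q7 -2.31
```

Contact at the seated height. Release, lift and check.

Emit:
{"api": "apply_moves", "payload": {"commands": [[[0, 0, 0, 0, 0, 0], [0, 0, 0, 0, 0, 0], [0, 0, 0, 0, 0, 0], [0, 0, 0, 0, 0, 0], [0, 0, -0.2, 0, 0, 0], [0, 0, -0.5, 0, 0, 0], [0, 0, -0.8, 0, 0, 0], [0, 0, -0.8, 0, 0, 0], [0, 0, -0.8, 0, 0, 0], [0, 0, -0.5, 0, 0, 0], [0, 0, -0.2, 0, 0, 0], [0, 0, 0, 0, 0, 0]]], "gripper": 0.3}}

```text
t: 36.88
eef_pos: [0.4913, 0.3572, 0.1543]
eef_rot: [-0.001, 1.0, -0.008, 0.001]
force: [0.6, -0.7, -0.0]
gripper_width: 0.0328
grasp_force: 0.0
```

```bash
python3 g.py; python3 d.py; python3 - <<'E'
from h import *
p,d=snapshot("scene"); q,_=snapshot("side")
w=cv2.imread("pics/b1.png")
a=np.hstack([w[60:330,150:370].copy(),cv2.resize(q[100:384,150:350],(190,270)),cv2.resize(p[120:330,80:360],(360,270))]); cv2.imwrite("pics/c1.png",a)
E
```

```text
t 36.88 p [491.3 357.2 154.3] yaw -90.9 tilt [0.0018 0.0017] w 32.8 gf 0.0 F [ 0.6 -0.7 -0. ] q7 -2.31
w gold area 242 bbox [220, 171, 6, 56] ztop 0.025 rect c [473. 390.] size [ 4. 54.] ang 89 mean [475. 390.  24.]
w orange area 233 bbox [219, 126, 75, 9] ztop 0.025 rect c [539. 358.] size [62.  1.] ang 88 mean [539. 359.  23.]
w orange area 220 bbox [287, 153, 6, 71] ztop 0.025 rect c [482. 327.] size [ 3. 68.] ang 89 mean [481. 327.  24.]
w blue area 397 bbox [434, 95, 38, 30] ztop 0.022 rect c [555. 172.] size [26. 26.] ang 0 mean [555. 178.  21.]
w pale area 4271 bbox [224, 136, 65, 97] ztop 0.035 rect c [489. 358.] size [56. 89.] ang 89 mean [492. 358.  35.]
w pale area 824 bbox [189, 224, 34, 42] ztop 0.197 rect c [500. 381.] size [11.  2.] ang 87 mean [500. 381. 197.]
w pale area 835 bbox [288, 224, 33, 41] ztop 0.197 rect c [499. 335.] size [ 2. 11.] ang 1 mean [499. 335. 197.]
w black area 148 bbox [216, 234, 10, 54] ztop 0.197 rect c [493. 375.] size [12.  1.] ang 3 mean [493. 375. 197.]
w black area 160 bbox [285, 235, 10, 51] ztop 0.196 rect c [492. 342.] size [ 1. 12.] 
[... 382 characters left out ...]
e area 580 bbox [298, 127, 28, 39] ztop 0.019 rect c [ 441. -321.] size [194.  59.] ang 86 mean [ 434. -314.   19.]
s pale area 1263 bbox [142, 109, 62, 33] ztop 0.063 rect c [ 879. -276.] size [141. 159.] ang 1 mean [ 872. -268.   64.]
s pale area 93 bbox [300, 129, 15, 13] ztop 0.019 rect c [ 461. -369.] size [67. 35.] ang 79 mean [ 459. -366.   18.]
s pale area 559 bbox [161, 166, 22, 30] ztop 0.031 rect c [799. -47.] size [49. 90.] ang 18 mean [798. -44.  30.]
s pale area 5082 bbox [36, 205, 124, 71] ztop 0.052 rect c [854. 207.] size [145. 190.] ang 89 mean [887. 205.  51.]
s pale area 1121 bbox [224, 320, 58, 43] ztop 0.037 rect c [488. 358.] size [57. 90.] ang 89 mean [485. 363.  35.]
```

View pics/c1.png

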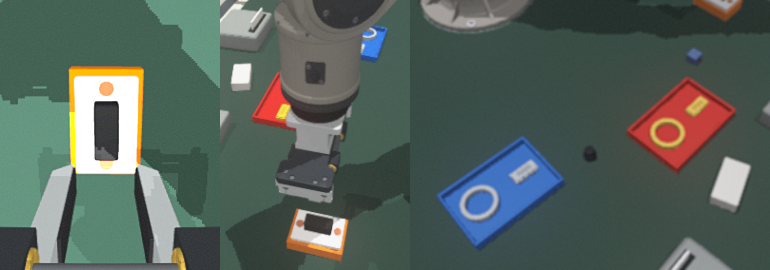

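The holder is seated: its slab top reads 35 mm against the dock top's 25 mm, and it is centred at (489,358) mm on both. The scene crop shows the bar and bangle flat side by side in each tray, with the loupe and ring box undisturbed.

```bash
python3 -c "
from plant import *
print(sign_off())"
```

```text
the job is handed in; nothing more can be done
None
```

The job is handed in at about 37 s of the 152 s allowed: both gold pieces lie flat in the red tray, both silver pieces lie flat in the blue tray, the holder is seated in its dock, and the loupe and ring box were left untouched.

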